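# Weigh a tub of screws on the bench balance

### The job

Weigh the white tub of screws on the bench balance: stand the tub on the left pan (left as the robot sees it), load the right pan with the 500 g weight, and with the 200 g weight as well if the tub needs it, then run the sliding poise along the front beam until the balance comes to rest level. Set the tub and the weights down gently, the tub upright; a 200 g weight that is not needed stays on the bench clear of the balance, and everything else on the bench stays where it is.

Things in the scene. Friction and masses are not known exactly. Their poses are not given: they have to be found in the camera images.
- balance: Grey equal-arm bench balance fixed to the bench; origin under the middle of its housing (330 mm along y, 140 mm along x, 52 mm high). y runs along the beam to the left, x away from the poise, z up. Pan centres at y = +130 and -130 mm, x = 0. The front beam with the poise runs along y at x = -100 mm. A pointer and a white scale plate stand between the pans, 198 mm high.
- pan_left_top (a point): Centre of the top face of the left pan (+y): a flat steel plate 130 mm in diameter, no rim. It always stays horizontal and rides up and down with its end of the beam: top 110 mm above the bench when level, from 97 to 123 mm. Axes as the balance's.
- pan_right_top (a point): Centre of the top face of the right pan (-y side of the balance), otherwise as pan_left_top.
- beam (a joint): Tilt of the beam, rad; 0 = level, stops at -0.1 and +0.1. Positive: right pan low (right side too heavy); negative: left pan low. It tilts about 2 mrad for each gram of imbalance, so 50 g or more holds it against a stop. It swings freely, damped, and settles in about 2 s. Where on its pan a load stands makes no difference.
- poise (a joint): Position of the sliding poise along the front beam, m: 0 at its left end (+y), 0.130 at its right end. With the poise at 0 the empty balance is level; sliding it right adds weight to the right side, 1.54 g per mm, 200 g at 0.130. It stays where it is left (about 1 N slides it).
- poise_tab (a point): Centre of the upright steel tab on top of the poise, by which it is slid: 20 mm in x, 14 mm in y (along the beam), pinched across the 14 mm. The tab's top is 18 mm above this point, the poise's block (26 mm cube) 24 mm below, the bar of the front beam 29 mm below. 122 mm above the bench when level. It tilts with the beam; its y axis points left along the beam.
- tub_center (a point): Centre of the tub to be weighed, 38 mm above its underside: closed white plastic tub full of screws with a black screw lid, 62 mm in diameter (lid 63 mm), 76 mm high, standing upright; z up along its axis. Its mass is unknown, between 0.52 and 0.88 kg.
- weight_500_center (a point): Centre of the 500 g weight, 38 mm above its underside: steel cylinder 37 mm in diameter up to 52 mm, then a knob 26 mm across, 76 mm high in all, standing; z up along its axis.
- weight_200_center (a point): Centre of the 200 g weight, 30 mm above its underside: the smallest weight, steel cylinder 27 mm in diameter up to 40 mm, then a knob 18 mm across, 60 mm high in all, standing; z up along its axis.
- weight_1000_center (a point): Centre of the 1 kg weight, 47 mm above its underside: the largest weight, same shape, 47 mm in diameter up to 65 mm, 94 mm high. Not needed: leave it.
- wheel: Bystander: toy-car wheel lying flat, black tyre and yellow hub, 65 mm in diameter, 26 mm high; origin under its centre.
- stepper: Bystander: square stepper motor standing, 42 x 42 x 48 mm plus a 20 mm shaft upward; origin under its centre.
- pliers: Bystander: pliers with blue handles lying on the bench, 160 mm long, 16 mm high; origin at the pivot, on the bench; x towards the jaws.
- screwdriver: Bystander: black-handled screwdriver lying on the bench, under 35 mm high.
- rule: Bystander: steel rule lying on the bench, 300 x 30 x 4 mm; origin at its centre, underside.
Things that resemble listed ones, but are neither listed nor needed, are in the scene too. What is shaped like the part that bears weight_200_center but purple is not meant. Leave any orange look-alike of the part that bears tub_center alone.

How it is judged:
At the end, for the whole second after the job is handed in: Balance at rest (under 0.04 rad/s), level within 0.02 rad; tub upright (0.1 rad) on the left pan, within 60 mm of its centre; 500 g weight on the right pan, within 70 mm of its centre; 200 g weight likewise on the right pan, or on the bench over 90 mm from both pan centres (value of joint beam between -0.02 and 0.02 rad and velocity of joint beam between -0.04 and 0.04 rad/s and horizontal distance between tub_center and pan_left_top below 0.06 m and z of tub_center in the frame of pan_left_top between 0.028 and 0.048 m and angle between tub_center's own z axis and vertical below 0.1 rad and horizontal distance between weight_500_center and pan_right_top below 0.07 m and z of weight_500_center in the frame of pan_right_top above 0.01 m and ((horizontal distance between weight_200_center and pan_right_top below 0.07 m and z of weight_200_center in the frame of pan_right_top above 0.005 m) or (horizontal distance between weight_200_center and pan_right_top above 0.09 m and horizontal distance between weight_200_center and pan_left_top above 0.09 m and height (world z) of weight_200_center below 0.04 m))); the robot touches nothing.
It fails at once if the tub was tipped over (angle between tub_center's own z axis and vertical above 0.6 rad).
It fails at once if the tub or a weight was dropped or slammed onto a pan (as from 20 mm or more) (contact force between any of tub, weight_500 and pan_left above 115 N or contact force between any of tub, weight_500 and pan_right above 115 N or contact force between weight_200 and pan_left above 65 N or contact force between weight_200 and pan_right above 65 N).
It fails at once if something else on the bench was moved more than 30 mm (distance of any of weight_1000_center, wheel, stepper, pliers, screwdriver, rule from where it was at the start of the episode above 0.03 m).
It also fails if it takes over 72 s, if anything falls off the work surface, if the arm or the gripper's body presses on something with over 40 N, if the wrist force passes 120 N, or if a joint passes its speed limit or range.

### The arm

A 7-joint arm with a two-finger parallel gripper is mounted at the origin on the work surface. World frame = base frame: x ahead of the robot, y to its left, z up, the work surface at z = 0. Lengths are in m, angles in rad, forces in N, time in s.
With the tool pointing down it reaches from about 0.4 to 0.85 m from the base axis. Payload 10.4 kg.
Tool frame: the origin (TCP) lies at the very end of the fingers, on their centre line; the grasp point (between the pads) lies 19 mm behind it; z points along the fingers, y is the line along which they close (so a half turn about z gives the same grasp; the last joint's range is limited). The gripper opens to 85 mm and grips with 20 to 120 N. Pads are 22 mm wide; open, the fingers measure 114 mm over their backs; the gripper's body (76 mm by 85 mm) begins 54 mm behind the grasp point. The pads swing forward as they close: fully open they stand 13 mm farther back than shut.
Start: joints at [1.188, 0.332, -0.065, 1.46, 0.022, 1.35, -0.088], TCP at [0.22, -0.585, 0.231] pointing down, gripper open.
Joint ranges: [-2.6, 2.6], [-0.5, 2.12], [-1.47, 1.34], [0.16, 2.42], [-1.27, 4.41], [0.06, 2.06], [-2.6, 2.6]. Speed limits (rad/s): [2.22, 2.22, 2.79, 2.79, 3.14, 3.14, 3.14].

### API

Orientations are given as a unit quaternion [x, y, z, w].
In Python, from workcell import * gives the robot as it stands.
- The arm moves only by the tool step_arm, never from a script. Its argument "commands" is one flat list of numbers, 7 for each row, row after row: the finger opening in mm, from 0 to 85.4, then the shift along the world's x, y, z as a fraction of full scale, then the turn, a rotation vector about the world's x, y, z as a fraction of full scale. A call has exactly 10 rows; each row is the pose to reach, as a shift and turn from the pose commanded when the call began, turning the shorter way round; what a row does not reach only later rows make up. Full scale, the value 1, is 0.6 m for a shift and pi rad for a turn. A row lasts 1/8 s, in which the tool goes at most 62.5 mm and 10.7 degrees, less where a joint would pass 70% of its speed; a pose out of reach is approached as far as the arm can. A call with a number of a shift or a turn outside -1 to 1 is refused whole. A call with a gripper value outside its range is refused whole. The fingers move at their own pace and stop on an object; "squeeze" is the grip in N (left out, the last holds). Time passes only in rows, so rows that repeat a pose let the fingers close, or fill a call up. It gives the time, the measured TCP pose, the force, the opening and the grip force at its end, in the units of the state.
- get_obs(): the state, without advancing time (a new reading comes with each control period).
- camera(name): name is "side" or "top" or "wrist"; returns the picture (400x640x3 uint8, red, green, blue); there is no depth.
- camera_params(name): a dict with "mtx" (3x3 intrinsics, pixels), "extrinsics" (4x4, takes a point from world to camera coordinates); the wrist camera has in their place "tool_from_camera" (4x4, takes a point from camera to tool coordinates, whose origin is the TCP and whose axes are the flange's). Camera axes: x right, y down, z forward; pixel columns grow to the right and rows downward; lengths in m; the calibration is good to about 2 mm. A picture is of the moment at which its call begins: read the wrist's pose just before it. camera_params takes no time and is no camera call.
- hand_in(): hands the job in; it is judged then, once.
The state is a dict: "clock": time; "joint_pos": joint angles; "joint_velocities": joint speeds; "tau": joint torques, N m; "position": TCP position; "ee_rot": TCP orientation; "ft_force": force on the tool from outside, world axes, zero at the start; "torque": the same for the moment, N m; "grip_width": opening from 0.0 (shut) to 1.0 (fully open); "grasp_force": force on a finger pad.
Only numpy, scipy, OpenCV 4.12 (cv2) and the standard library are available. Lean on these libraries where they do the work, as an engineer would, in place of code of your own. Each camera call takes 0.05 s, during which the arm holds its last target. There are 200 camera calls.

## Working session

There is one attempt and no reset: what is moved stays moved. The work goes in short steps, Python scripts to look and compute and a tool call to move; the robot and the scene stay as the last step left them, time stands still between calls to the robot, and variables do not carry over. Pictures are saved under pics/ and viewed, at most 10 in all, crops included, and the job is handed in when it is done.

Besides the shell and the picture viewer there is one more tool, called after "Call:" as a command line: name --argument value ..., lists and objects as JSON in quotes. step_arm: Moves the arm, as the interface text tells. Its arguments: {"type":"object","properties":{"commands":{"type":"array","items":{"type":"number"}},"squeeze":{"type":"number"}},"required":["commands"]}

```bash
mkdir -p pics; python3 - <<'E'
from workcell import *
import cv2, numpy as np
np.set_printoptions(precision=4,suppress=True)
o=get_obs(); print(o)
for n in("top","side"):
    cv2.imwrite(f"pics/{n}0.png",camera(n)[...,::-1]); p=camera_params(n); print(n,p)
print(camera_params("wrist"))
E
```

```text
{'clock': 0.0, 'joint_pos': array([ 1.1884,  0.3329, -0.0647,  1.461 ,  0.0216,  1.3499, -0.0885]), 'joint_velocities': array([-0.002 ,  0.0006, -0.0012,  0.0003,  0.    , -0.    , -0.0002]), 'tau': array([ -0.0013, -62.5442,   0.0481, -39.1607,   0.0161,   0.0098,
         0.    ]), 'position': array([ 0.2199, -0.5846,  0.2305]), 'ee_rot': array([ 0.9839,  0.1789, -0.0002, -0.0007]), 'ft_force': array([0.7826, 1.1148, 1.4113]), 'torque': array([ 0.0342,  0.0055, -0.0082]), 'grasp_force': 0.0, 'grip_width': 0.9997687233234894}
top {'mtx': array([[447.2299,   0.    , 323.7284],
       [  0.    , 447.2299, 203.331 ],
       [  0.    ,   0.    ,   1.    ]]), 'extrinsics': array([[-0.0028, -1.    ,  0.0036,  0.0984],
       [-0.9815,  0.002 , -0.1913,  0.5279],
       [ 0.1913, -0.0041, -0.9815,  1.3476],
       [ 0.    ,  0.    ,  0.    ,  1.    ]])}
side {'mtx': array([[482.9765,   0.    , 315.8409],
       [  0.    , 482.9765, 204.1267],
       [  0.    ,   0.    ,   1.    ]]), 'extrinsics': array([[-0.7106, -0.7036, -0.0032,  0.4419],
       [-0.3374,  0.3447, -0.876 ,  0.2477],
       [ 0.6174, -0.6214, -0.4823,  1.172 ],
       [ 0.    ,  0.    ,  0.    ,  1.    ]])}
{'mtx': array([[298.248 ,   0.    , 319.1047],
       [  0.    , 298.248 , 197.3638],
       [  0.    ,   0.    ,   1.    ]]), 'tool_from_camera': array([[-0.0008, -0.9487, -0.3162,  0.0824],
       [ 1.    , -0.0005, -0.0009, -0.0005],
       [ 0.0007, -0.3162,  0.9487, -0.142 ],
       [ 0.    ,  0.    ,  0.    ,  1.    ]])}
```

View pics/top0.png

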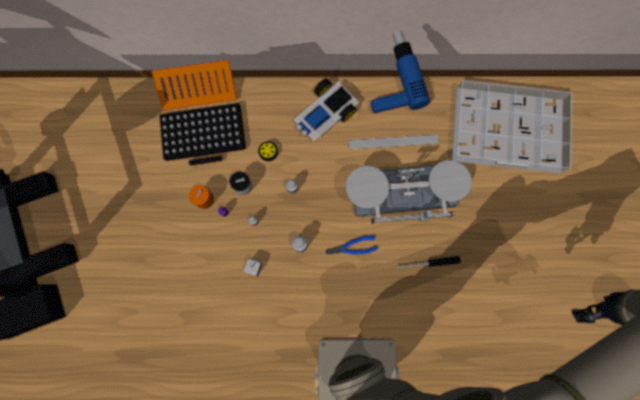

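View pics/side0.png

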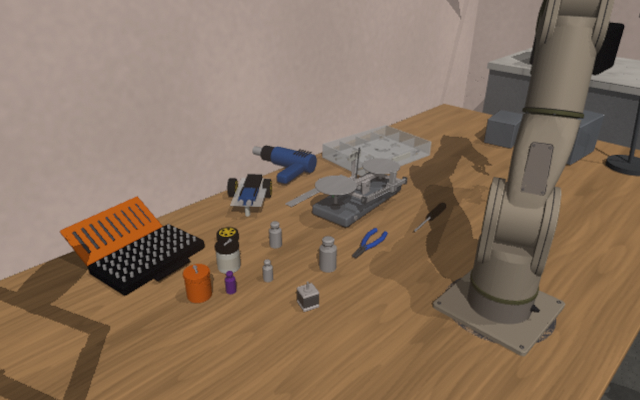

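Top: tub (240,182), 500 g (292,186), 200 g (254,220), 1 kg (300,243), pans (368,187) left and (450,182) right. Side: tub (228,250), 500 g (275,236), 200 g (268,271), pans (336,186) and (381,166). I'll enlarge these to get exact pixels.

```bash
python3 - <<'E'
import cv2, numpy as np
t=cv2.imread("pics/top0.png"); s=cv2.imread("pics/side0.png")
def crop(im,x,y,w,h,k):
    c=cv2.resize(im[y:y+h,x:x+w],None,fx=k,fy=k,interpolation=cv2.INTER_CUBIC)
    for i in range(0,w,10): cv2.line(c,(i*k,0),(i*k,8 if (x+i)%50 else 20),(0,0,255),1)
    for i in range(0,h,10): cv2.line(c,(0,i*k),(8 if (y+i)%50 else 20,i*k),(0,0,255),1)
    return c
a=crop(t,220,160,80,75,5);b=crop(t,340,150,140,75,2) 
A=np.zeros((600,800,3),np.uint8)
c=crop(s,210,210,80,75,4); d=crop(s,310,140,100,85,4); e=crop(t,340,150,133,80,3); a=crop(t,220,160,80,75,4)
A[:300,:320]=c; A[300:600,:320]=a; A[:340,400:800]=d; A[345:585,400:799]=e
cv2.imwrite("pics/crop0.png",A)
E
```

```text
(no output)
```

View pics/crop0.png

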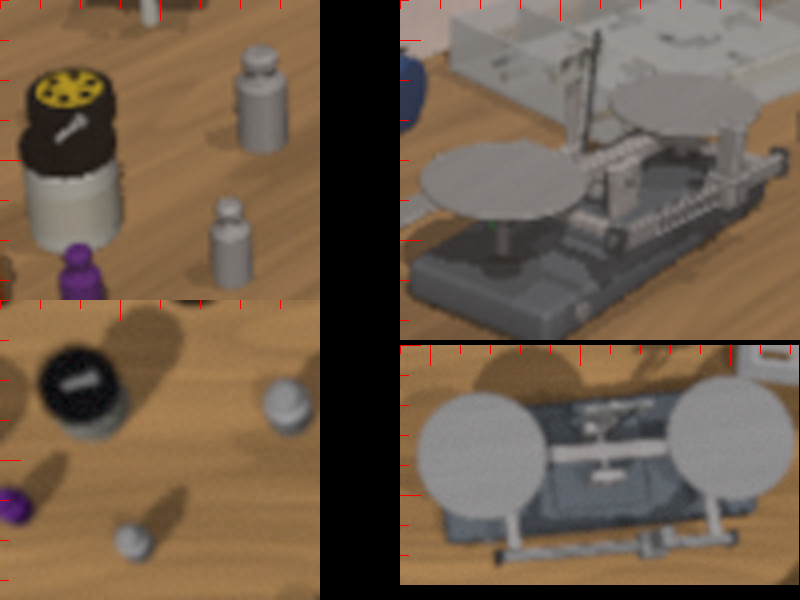

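Enlarged: knob tops and lid are clear in both views; the poise sits right of the middle of the front beam (top (425,215)), and the left pan is high. I'll triangulate.

```bash
cat > h.py <<'E'
from workcell import *
import cv2, numpy as np
from scipy.spatial.transform import Rotation as R
np.set_printoptions(precision=4,suppress=True)
def P(name,o=None):
    p=camera_params(name)
    if name!="wrist": return p["mtx"]@p["extrinsics"][:3]
    T=np.eye(4); T[:3,:3]=R.from_quat(o["ee_rot"]).as_matrix(); T[:3,3]=o["position"]
    return p["mtx"]@np.linalg.inv(T@p["tool_from_camera"])[:3]
def tri(P1,a,P2,b):
    X=cv2.triangulatePoints(P1,P2,np.array(a,float),np.array(b,float))[:,0]; X=X[:3]/X[3]
    e=[np.linalg.norm(proj(Q,X)-u) for Q,u in((P1,a),(P2,b))]
    return X,np.array(e)
def proj(Q,X):
    u=Q@np.append(X,1); return u[:2]/u[2]
def onplane(Q,a,z):
    A=np.c_[Q[:,:2],-np.r_[a,1]]; return np.linalg.solve(A,-(Q[:,2]*z+Q[:,3]))[:2]
def save(name,f):
    o=get_obs(); im=camera(name); cv2.imwrite(f,im[...,::-1]); np.save(f+".npy",P(name,o)); return o
E
python3 - <<'E'
from h import *
T,S=P("top"),P("side")
for n,a,b,z in(("lid",(240,181.2),(228,242),.076),("k500",(292,183.3),(275.5,222.5),.076),("k200",(254,219.5),(267.2,260.7),.060),
 ("panL",(367.3,186.7),(336.5,185),.123),("panR",(450.3,180.3),(381.2,166),.097),("tab",(425,215),(393.2,172),.13),("k1000",(300,241),(328,240),.094)):
    X,e=tri(T,a,S,b); print(n,X,e,onplane(T,a,z),onplane(S,b,z))
E
```

```text
lid [0.5938 0.3567 0.0796] [0.4826 0.483 ] [0.5936 0.3563] [0.5998 0.3542]
k500 [0.588  0.1961 0.0734] [0.34   0.3169] [0.5866 0.1952] [0.5856 0.1993]
k200 [0.4801 0.316  0.0548] [1.4094 1.4458] [0.476  0.3122] [0.4779 0.3223]
panL [ 0.5651 -0.0333  0.1191] [0.0523 0.0437] [ 0.5644 -0.0328] [ 0.5598 -0.0276]
panR [ 0.5913 -0.2914  0.0912] [0.0459 0.0348] [ 0.59   -0.2897] [ 0.5835 -0.2811]
tab [ 0.4753 -0.1983  0.1373] [0.2624 0.2082] [ 0.4772 -0.1996] [ 0.4838 -0.2117]
k1000 [0.4074 0.1694 0.084 ] [0.319  0.3101] [0.4055 0.1683] [0.3976 0.1809]
```

Call:
step_arm --commands '[85,0.367,0.933,0.083,0,0,-0.083,85,0.367,0.933,0.083,0,0,-0.083,85,0.367,0.933,0.083,0,0,-0.083,85,0.367,0.933,0.083,0,0,-0.083,85,0.367,0.933,0.083,0,0,-0.083,85,0.367,0.933,0.083,0,0,-0.083,85,0.367,0.933,0.083,0,0,-0.083,85,0.367,0.933,0.083,0,0,-0.083,85,0.367,0.933,0.083,0,0,-0.083,85,0.367,0.933,0.083,0,0,-0.083]' --squeeze 40

```text
clock: 1.35
position: [0.4407, -0.0222, 0.2814]
ee_rot: [0.999, 0.051, 0.0, 0.0]
ft_force: [0.2, -0.9, -0.1]
grip_width: 0.997
grasp_force: 0.0
```

Call:
step_arm --commands '[85,0.257,0.63,-0.133,0,0,0,85,0.257,0.63,-0.133,0,0,0,85,0.257,0.63,-0.133,0,0,0,85,0.257,0.63,-0.133,0,0,0,85,0.257,0.63,-0.133,0,0,0,85,0.257,0.63,-0.133,0,0,0,85,0.257,0.63,-0.133,0,0,0,85,0.257,0.63,-0.133,0,0,0,85,0.257,0.63,-0.133,0,0,0,85,0.257,0.63,-0.133,0,0,0]'

```text
clock: 2.6
position: [0.595, 0.3513, 0.2019]
ee_rot: [0.999, 0.049, 0.001, 0.0]
ft_force: [-0.7, -1.1, 0.2]
grip_width: 0.998
grasp_force: 0.0
```

```bash
python3 - <<'E'
from h import *
o=save("wrist","pics/w1.png"); print(o["position"],o["ee_rot"],o["joint_pos"],o["ft_force"])
Q=P("wrist",o)
for n,X in(("lid",[.594,.3565,.076]),("k500",[.587,.196,.076]),("k200",[.479,.315,.06])): print(n,proj(Q,np.array(X)))
E
```

```text
[0.595  0.3513 0.2019] [0.9988 0.0486 0.0005 0.0003] [-0.0865  0.6181 -0.8051  1.2684  0.4368  1.4294 -2.3287] [-0.7363 -1.1328  0.1791]
lid [314.4959 190.8719]
k500 [479.6462 213.1156]
k200 [342.2946 288.0826]
```

View pics/w1.png

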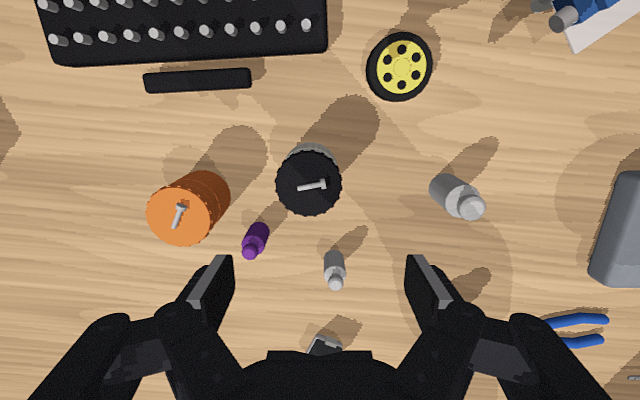

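Wrist view: lid centre (308.5,183), 500 g knob (472,207), 200 g knob (336,283), each about 6 px up-left of the prediction. I'll combine the views.

```bash
python3 - <<'E'
from h import *
T,S,W=P("top"),P("side"),np.load("pics/w1.png.npy")
for n,a,b,c,z in(("lid",(240,181.2),(228,242),(308.5,183),.076),("k500",(292,183.3),(275.5,222.5),(472,207.5),.076),("k200",(254,219.5),(267.2,260.7),(336,283),.060)):
    print(n,onplane(W,c,z),tri(W,c,T,a),tri(W,c,S,b))
E
```

```text
lid [0.6011 0.3628] (array([0.5973, 0.3605, 0.0594]), array([2.5981, 0.3599])) (array([0.5986, 0.3576, 0.0775]), array([6.358 , 0.8379]))
k500 [0.5919 0.2048] (array([0.5891, 0.1966, 0.0633]), array([1.5321, 0.2328])) (array([0.5888, 0.1985, 0.0728]), array([4.6606, 0.6639]))
k200 [0.4849 0.3227] (array([0.4775, 0.3163, 0.0463]), array([4.2455, 0.6963])) (array([0.4815, 0.3204, 0.0567]), array([1.8962, 0.3191]))
```

Call:
step_arm --commands '[85,0.008,0.013,-0.08,0,0,0,85,0.008,0.013,-0.16,0,0,0,85,0.008,0.013,-0.24,0,0,0,85,0.008,0.013,-0.28,0,0,0,85,0.008,0.013,-0.295,0,0,0,85,0.008,0.013,-0.295,0,0,0,50,0.008,0.013,-0.295,0,0,0,50,0.008,0.013,-0.295,0,0,0,50,0.008,0.013,-0.295,0,0,0,50,0.008,0.013,-0.295,0,0,0]' --squeeze 50

```text
clock: 3.9
position: [0.6001, 0.3616, 0.0265]
ee_rot: [0.999, 0.05, 0.001, -0.001]
ft_force: [-0.4, 1.1, 6.9]
grip_width: 0.716
grasp_force: 53.0
```

Call:
step_arm --commands '[50,0,0,0.03,0,0,0,50,0,0,0.09,0,0,0,50,0,0,0.17,0,0,0,50,0,0,0.25,0,0,0,50,0,0,0.3,0,0,0,50,0,0,0.32,0,0,0,50,0,0,0.32,0,0,0,50,0,0,0.32,0,0,0,50,0,0,0.32,0,0,0,50,0,0,0.32,0,0,0]'

```text
clock: 5.15
position: [0.5991, 0.3604, 0.2155]
ee_rot: [0.999, 0.05, -0.001, 0.0]
ft_force: [-0.3, -0.1, -7.0]
grip_width: 0.719
grasp_force: 57.3
```

Call:
step_arm --commands '[50,-0.005,-0.06,0,0,0,0,50,-0.011,-0.14,0,0,0,0,50,-0.018,-0.22,0,0,0,0,50,-0.025,-0.3,0,0,0,0,50,-0.032,-0.38,0,0,0,0,50,-0.038,-0.46,0,0,0,0,50,-0.045,-0.54,0,0,0,0,50,-0.05,-0.61,0,0,0,0,50,-0.055,-0.65,0,0,0,0,50,-0.055,-0.653,0,0,0,0]'

```text
clock: 6.4
position: [0.566, -0.0338, 0.2161]
ee_rot: [0.999, 0.048, -0.0, 0.001]
ft_force: [0.5, 0.1, -6.7]
grip_width: 0.718
grasp_force: 58.0
```

```bash
python3 - <<'E'
from h import *
for i in range(3):
    o=save("wrist","pics/w2.png"); print(o["position"],o["ft_force"])
save("side","pics/s2.png")
Q=np.load("pics/w2.png.npy")
for X in([.565,-.033,.123],[.591,-.291,.097],[.475,-.198,.137]): print(proj(Q,np.array(X)))
a=cv2.imread("pics/w2.png"); b=cv2.imread("pics/s2.png")
c=np.vstack([a[:,:,:],np.hstack([cv2.resize(b[110:210,290:450],None,fx=2,fy=2,interpolation=cv2.INTER_CUBIC),np.zeros((200,320,3),np.uint8)])])
cv2.imwrite("pics/c2.png",c)
E
```

```text
[ 0.566  -0.0338  0.2161] [ 0.5363  0.1059 -6.7287]
[ 0.5661 -0.0322  0.2163] [-0.3383  0.602  -7.2894]
[ 0.5662 -0.0308  0.2164] [ 0.3189  0.5525 -6.8973]
[322.7302 203.3152]
[604.6516 193.3581]
[494.2083 318.7436]
```

View pics/c2.png

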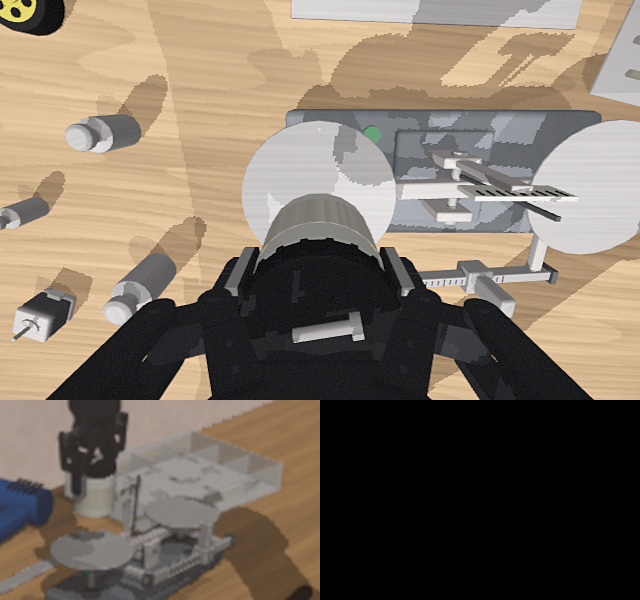

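The side crop shows the tub held over the left pan; in the wrist view the pan is centred near (319,197), matching the estimate within a few mm. The force suggests about 0.71 kg. Lowering.

Call:
step_arm --commands '[50,0,0,-0.04,0,0,0,50,0,0,-0.08,0,0,0,50,0,0,-0.098,0,0,0,50,0,0,-0.108,0,0,0,50,0,0,-0.118,0,0,0,50,0,0,-0.128,0,0,0,50,0,0,-0.138,0,0,0,50,0,0,-0.147,0,0,0,50,0,0,-0.151,0,0,0,50,0,0,-0.151,0,0,0]'

```text
clock: 7.85
position: [0.5662, -0.0315, 0.1256]
ee_rot: [0.999, 0.049, -0.0, 0.0]
ft_force: [0.4, -0.0, -4.2]
grip_width: 0.717
grasp_force: 58.1
```

```bash
python3 - <<'E'
from h import *
for i in range(3):
    o=save("wrist","pics/w3.png"); print(o["position"],o["ft_force"])
E
```

```text
[ 0.5662 -0.0315  0.1256] [ 0.3976 -0.036  -4.2406]
[ 0.5662 -0.0315  0.1257] [ 0.9641 -0.3889 -5.1557]
[ 0.5662 -0.0314  0.1258] [ 0.288   0.2003 -5.1352]
```

Call:
step_arm --commands '[50,0,0,-0.002,0,0,0,50,0,0,-0.004,0,0,0,50,0,0,-0.004,0,0,0,70,0,0,-0.004,0,0,0,85,0,0,-0.004,0,0,0,85,0,0,-0.004,0,0,0,85,0,0,0.03,0,0,0,85,0,0,0.11,0,0,0,85,0,0,0.18,0,0,0,85,0,0,0.18,0,0,0]'

```text
clock: 9.25
position: [0.5681, -0.0307, 0.2387]
ee_rot: [0.999, 0.05, 0.003, 0.001]
ft_force: [0.0, -0.5, -0.5]
grip_width: 0.993
grasp_force: 0.0
```

Call:
step_arm --commands '[85,0.01,0.09,0,0,0,0,85,0.02,0.18,0,0,0,0,85,0.03,0.27,-0.03,0,0,0,85,0.04,0.34,-0.1,0,0,0,85,0.04,0.385,-0.17,0,0,0,85,0.04,0.385,-0.24,0,0,0,85,0.04,0.385,-0.3,0,0,0,85,0.04,0.385,-0.34,0,0,0,85,0.04,0.385,-0.353,0,0,0,85,0.04,0.385,-0.353,0,0,0]'

```text
clock: 10.5
position: [0.5904, 0.1999, 0.0223]
ee_rot: [0.999, 0.049, -0.0, -0.0]
ft_force: [-0.1, 0.4, 0.1]
grip_width: 0.994
grasp_force: 0.0
```

Call:
step_arm --commands '[20,0,0,0,0,0,0,20,0,0,0,0,0,0,20,0,0,0,0,0,0,20,0,0,0,0,0,0,20,0,0,0,0,0,0,20,0,0,0,0,0,0,20,0,0,0.03,0,0,0,20,0,0,0.09,0,0,0,20,0,0,0.16,0,0,0,20,0,0,0.24,0,0,0]'

```text
clock: 11.75
position: [0.5896, 0.1995, 0.1675]
ee_rot: [0.999, 0.05, -0.001, 0.0]
ft_force: [1.4, 0.8, -4.4]
grip_width: 0.419
grasp_force: 51.0
```

Call:
step_arm --commands '[20,0,-0.01,0.09,0,0,0,20,0.005,-0.05,0.18,0,0,0,20,0.01,-0.14,0.225,0,0,0,20,0.015,-0.24,0.225,0,0,0,20,0.02,-0.34,0.225,0,0,0,20,0.03,-0.44,0.225,0,0,0,20,0.035,-0.54,0.225,0,0,0,20,0.04,-0.64,0.225,0,0,0,20,0.05,-0.74,0.225,0,0,0,20,0.05,-0.81,0.225,0,0,0]'

```text
clock: 13.0
position: [0.6193, -0.2893, 0.301]
ee_rot: [0.999, 0.048, -0.0, 0.0]
ft_force: [0.8, 0.9, -5.1]
grip_width: 0.417
grasp_force: 51.0
```

```bash
python3 - <<'E'
from h import *
o=save("wrist","pics/w4.png"); print(o["position"],o["ft_force"],o["joint_pos"])
Q=np.load("pics/w4.png.npy")
for X in([.565,-.033,.097],[.591,-.291,.123],[.475,-.198,.137]): print(proj(Q,np.array(X)))
E
```

```text
[ 0.6193 -0.2893  0.301 ] [ 0.7612  0.8552 -5.138 ] [ 0.7976  0.5275 -0.6868  1.1351  0.3251  1.5834 -1.2886]
[106.4204 194.3583]
[319.0671 200.5224]
[232.9231 287.9265]
```

View pics/w4.png

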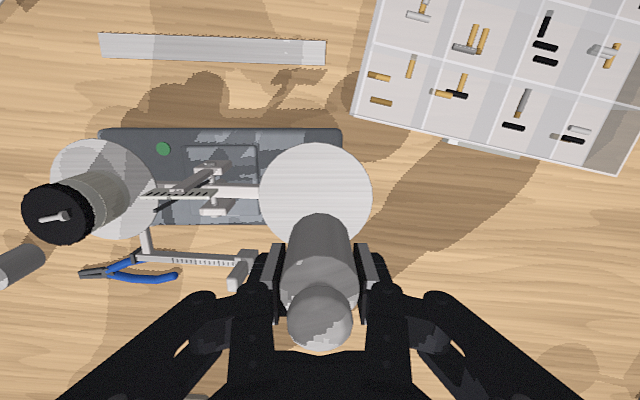

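Right pan is centred near (315,199), within 3 px of the prediction, and the tub stands on the left pan. Lowering the 500 g weight.

Call:
step_arm --commands '[20,0,0,-0.05,0,0,0,20,0,0,-0.13,0,0,0,20,0,0,-0.2,0,0,0,20,0,0,-0.235,0,0,0,20,0,0,-0.247,0,0,0,20,0,0,-0.253,0,0,0,20,0,0,-0.259,0,0,0,20,0,0,-0.264,0,0,0,20,0,0,-0.268,0,0,0,20,0,0,-0.268,0,0,0]'

```text
clock: 14.3
position: [0.6208, -0.2866, 0.1407]
ee_rot: [0.999, 0.049, 0.001, 0.0]
ft_force: [2.5, -2.0, 1.8]
grip_width: 0.412
grasp_force: 51.7
```

```bash
python3 - <<'E'
from h import *
for i in range(3):
    o=save("wrist","pics/w5.png"); print(o["position"],o["ft_force"])
E
```

```text
[ 0.6208 -0.2866  0.1407] [ 2.5031 -1.9612  1.8228]
[ 0.6208 -0.2865  0.1407] [ 1.8699 -1.4949  0.6567]
[ 0.6207 -0.2865  0.1406] [ 0.7924 -1.3114  0.7705]
```

Call:
step_arm --commands '[60,0,0,0,0,0,0,60,0,0,0,0,0,0,60,0,0,0,0,0,0,60,0,0,0.05,0,0,0,60,0,0,0.12,0,0,0,60,0,0,0.168,0,0,0,60,-0.08,0.047,0.168,0,0,0,60,-0.16,0.095,0.168,0,0,0,60,-0.242,0.143,0.168,0,0,0,60,-0.242,0.143,0.168,0,0,0]'

```text
clock: 15.7
position: [0.4721, -0.1986, 0.2409]
ee_rot: [0.999, 0.05, -0.001, 0.001]
ft_force: [2.0, -0.5, 0.5]
grip_width: 0.702
grasp_force: 0.0
```

```bash
python3 - <<'E'
from h import *
o=save("wrist","pics/w6.png"); save("side","pics/s6.png"); print(o["position"],o["ft_force"],o["clock"])
Q=np.load("pics/w6.png.npy")
for X in([.565,-.033,.097],[.591,-.291,.123],[.475,-.198,.137]): print(proj(Q,np.array(X)))
a=cv2.imread("pics/w6.png"); b=cv2.imread("pics/s6.png")
k=cv2.resize(b[120:220,310:410],None,fx=4,fy=4,interpolation=cv2.INTER_CUBIC)
cv2.imwrite("pics/c6.png",np.hstack([a[:,100:500],k]))
E
```

```text
[ 0.4721 -0.1986  0.2409] [ 1.9732 -0.5174  0.5117] 15.7
[142.6601  65.5096]
[449.9327  61.897 ]
[319.4876 194.0969]
```

View pics/c6.png

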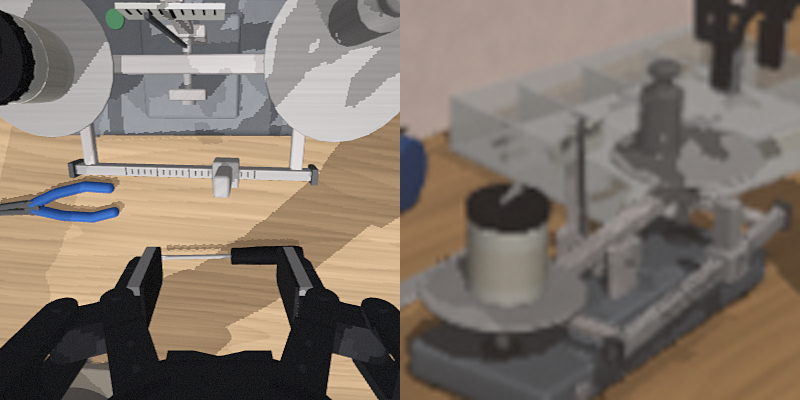

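The 500 g stands on the right pan and the beam is at its left-low stop; the tab top is at wrist pixel (322,188), so the tab is near (0.480,-0.201). I'll nudge the poise right with a narrow gap around the tab.

Call:
step_arm --commands '[34,0.009,-0.002,-0.03,0,0,0,34,0.009,-0.002,-0.08,0,0,0,34,0.009,-0.002,-0.13,0,0,0,34,0.009,-0.002,-0.17,0,0,0,34,0.009,-0.002,-0.19,0,0,0,34,0.009,-0.002,-0.197,0,0,0,20,0.009,-0.002,-0.197,0,0,0,20,0.009,-0.002,-0.197,0,0,0,20,0.009,-0.002,-0.197,0,0,0,20,0.009,-0.002,-0.197,0,0,0]' --squeeze 20

```text
clock: 17.05
position: [0.4806, -0.2017, 0.1231]
ee_rot: [0.999, 0.049, 0.0, 0.0]
ft_force: [0.8, 0.6, 0.1]
grip_width: 0.231
grasp_force: 0.0
```

```bash
python3 - <<'E'
from h import *
o=save("wrist","pics/w7.png"); print(o["position"],o["ft_force"],o["clock"],o["grip_width"]*85.4,o["grasp_force"])
E
```

```text
[ 0.4806 -0.2017  0.1231] [0.7645 0.5857 0.132 ] 17.05 19.687597679575973 0.0
```

View pics/w7.png

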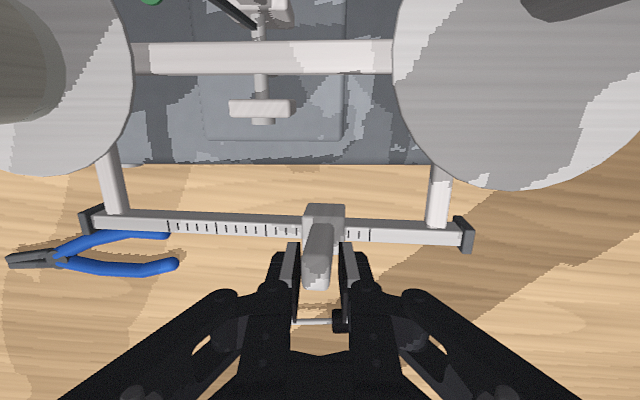

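The tab stands between the fingers; the poise block (centre column 324) against scale marks 168–370 reads about 0.10 m. Pushing right 27 mm.

Call:
step_arm --commands '[20,0.001,-0.01,0.001,0,0,0,20,0.002,-0.02,0.002,0,0,0,20,0.003,-0.03,0.003,0,0,0,20,0.004,-0.038,0.004,0,0,0,20,0.0045,-0.045,0.004,0,0,0,20,0.0045,-0.045,0.004,0,0,0,34,0.004,-0.042,0.004,0,0,0,34,0.004,-0.042,0.03,0,0,0,34,0.004,-0.042,0.08,0,0,0,34,0.004,-0.042,0.13,0,0,0]'

```text
clock: 18.35
position: [0.4831, -0.2265, 0.2028]
ee_rot: [0.999, 0.05, 0.0, 0.0]
ft_force: [0.1, -0.2, 0.1]
grip_width: 0.399
grasp_force: 0.0
```

Call:
step_arm --commands '[34,0,0,0,0,0,0,34,0,0,0,0,0,0,34,0,0,0,0,0,0,34,0,0,0,0,0,0,34,0,0,0,0,0,0,34,0,0,0,0,0,0,34,0,0,0,0,0,0,34,0,0,0,0,0,0,34,0,0,0,0,0,0,34,0,0,0,0,0,0]'

```text
clock: 19.6
position: [0.4829, -0.2268, 0.2008]
ee_rot: [0.999, 0.05, 0.0, 0.0]
ft_force: [1.2, 0.2, -0.4]
grip_width: 0.399
grasp_force: 0.0
```

```bash
python3 - <<'E'
from h import *
o=save("wrist","pics/w8.png"); save("side","pics/s8.png"); print(o["position"],o["ft_force"],o["clock"])
a=cv2.imread("pics/w8.png"); b=cv2.imread("pics/s8.png")
k=cv2.resize(b[120:220,310:410],None,fx=3,fy=3,interpolation=cv2.INTER_CUBIC)
k6=cv2.resize(cv2.imread("pics/s6.png")[120:220,310:410],None,fx=3,fy=3,interpolation=cv2.INTER_CUBIC)
cv2.imwrite("pics/c8.png",np.hstack([np.vstack([a[:300,100:600],np.zeros((300,500,3),np.uint8)]),np.vstack([k,k6])]))
E
```

```text
[ 0.4829 -0.2268  0.2008] [ 1.1771  0.1656 -0.4231] 19.6
```

View pics/c8.png

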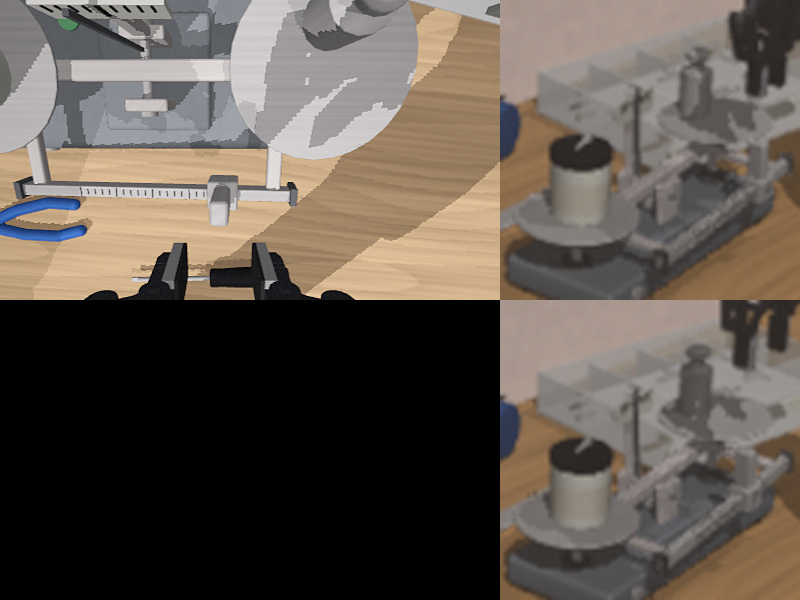

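Pushed to about 0.125 m, the beam is still at the left-low stop, so the tub is heavier than 700 g and the 200 g weight is needed. Fetching it.

Call:
step_arm --commands '[60,0,0.03,0.04,0,0,0,60,0,0.12,0.05,0,0,0,60,0,0.22,0.05,0,0,0,60,0,0.32,0.05,0,0,0,60,0,0.42,0.05,0,0,0,60,0,0.52,0.05,0,0,0,60,-0.001,0.62,0.05,0,0,0,60,-0.002,0.72,0.05,0,0,0,60,-0.003,0.82,0.05,0,0,0,60,-0.003,0.909,0.05,0,0,0]'

```text
clock: 20.95
position: [0.4809, 0.3206, 0.2307]
ee_rot: [0.999, 0.049, 0.0, -0.0]
ft_force: [1.4, -0.4, 0.1]
grip_width: 0.703
grasp_force: 0.0
```

Call:
step_arm --commands '[60,0,0,-0.05,0,0,0,60,0,0,-0.13,0,0,0,60,0,0,-0.2,0,0,0,60,0,0,-0.25,0,0,0,60,0,0,-0.25,0,0,0,60,0,0,-0.25,0,0,0,60,0,0,-0.25,0,0,0,60,0,0,-0.25,0,0,0,60,0,0,-0.25,0,0,0,60,0,0,-0.25,0,0,0]'

```text
clock: 22.2
position: [0.4812, 0.3186, 0.0809]
ee_rot: [0.999, 0.049, 0.0, 0.0]
ft_force: [-0.5, -0.7, 0.3]
grip_width: 0.701
grasp_force: 0.0
```

```bash
python3 - <<'E'
from h import *
o=save("wrist","pics/w9.png"); print(o["position"],o["ft_force"],o["clock"])
Q=np.load("pics/w9.png.npy")
for X in([.481,.319,.060],[.481,.319,.02]): print(proj(Q,np.array(X)))
im=cv2.imread("pics/w9.png")
g=cv2.cvtColor(im,cv2.COLOR_BGR2HSV)
m=((g[...,1]<60)&(g[...,2]>90)).astype(np.uint8)
n,l,st,c=cv2.connectedComponentsWithStats(m)
for i in range(1,n):
    if st[i,4]>300: print(st[i],c[i])
# beam tracking check
S=P("side"); print(proj(S,np.array([.566,-.031,.2]))-proj(S,np.array([.566,-.031,.174])),proj(S,np.array([.566,-.031,.173])))
A=[cv2.cvtColor(cv2.imread(f"pics/{f}.png"),cv2.COLOR_BGR2GRAY).astype(np.float32)[162:205,324:352] for f in("s6","s8")]
print(cv2.phaseCorrelate(A[0],A[1],cv2.createHanningWindow((28,43),cv2.CV_32F)))
E
```

```text
[0.4812 0.3186 0.0809] [-0.5419 -0.705   0.3358] 22.2
[319.9426 241.3586]
[319.8257 216.4589]
[ 295  190   40   60 1801] [314.3109 219.8245]
[227 248  28  48 427] [240.0164 271.4075]
[384 248  29  48 425] [398.3129 271.8282]
[ 447  279  106   80 1723] [497.303  307.3372]
[280 329  52  23 524] [307.8435 340.9561]
[ 0.1479 -7.9226] [336.0368 169.1594]
((-0.0871857888546419, -0.7230436716080568), 1.02482381467466)
```

The 200 g weight is centred between the fingers (column 315 of 319). Side tracking shows the tub pan lifted 0.7 px, hinting at about 735 g. Grasping the weight.

Call:
step_arm --commands '[60,0,0.003,-0.05,0,0,0,60,0,0.003,-0.09,0,0,0,60,0,0.003,-0.107,0,0,0,60,0,0.003,-0.107,0,0,0,15,0,0.003,-0.107,0,0,0,15,0,0.003,-0.107,0,0,0,15,0,0.003,-0.107,0,0,0,15,0,0.003,-0.107,0,0,0,15,0,0.003,-0.107,0,0,0,15,0,0.003,-0.107,0,0,0]' --squeeze 30

```text
clock: 23.5
position: [0.4816, 0.3208, 0.0176]
ee_rot: [0.999, 0.049, 0.001, -0.0]
ft_force: [-0.9, -0.7, 6.8]
grip_width: 0.3
grasp_force: 29.4
```

Call:
step_arm --commands '[15,0,0,0.03,0,0,0,15,0,0,0.12,0,0,0,15,0,0,0.22,0,0,0,15,0.02,-0.06,0.3,0,0,0,15,0.04,-0.13,0.37,0,0,0,15,0.06,-0.2,0.43,0,0,0,15,0.08,-0.3,0.433,0,0,0,15,0.1,-0.4,0.433,0,0,0,15,0.12,-0.5,0.433,0,0,0,15,0.135,-0.6,0.433,0,0,0]'

```text
clock: 24.75
position: [0.5619, -0.0413, 0.2774]
ee_rot: [0.999, 0.05, 0.0, 0.0]
ft_force: [1.4, 0.8, -2.1]
grip_width: 0.302
grasp_force: 30.2
```

Call:
step_arm --commands '[15,0,-0.1,0,0,0,0,15,0,-0.2,0,0,0,0,15,0,-0.3,0,0,0,0,15,0,-0.39,0,0,0,0,15,0,-0.421,0,0,0,0,15,0,-0.421,0,0,0,0,15,0,-0.421,-0.07,0,0,0,15,0,-0.421,-0.14,0,0,0,15,0,-0.421,-0.19,0,0,0,15,0,-0.421,-0.2,0,0,0]'

```text
clock: 26.0
position: [0.5617, -0.2894, 0.1552]
ee_rot: [0.999, 0.051, -0.001, -0.001]
ft_force: [0.3, 0.7, -2.7]
grip_width: 0.303
grasp_force: 30.2
```

```bash
python3 - <<'E'
from h import *
o=save("wrist","pics/w10.png"); print(o["position"],o["ft_force"],o["clock"],o["grip_width"],o["grasp_force"])
save("side","pics/s10.png")
E
```

```text
[ 0.5617 -0.2894  0.1552] [ 0.2848  0.6717 -2.6562] 26.0 0.30257863504349836 30.168727110140026
```

View pics/w10.png

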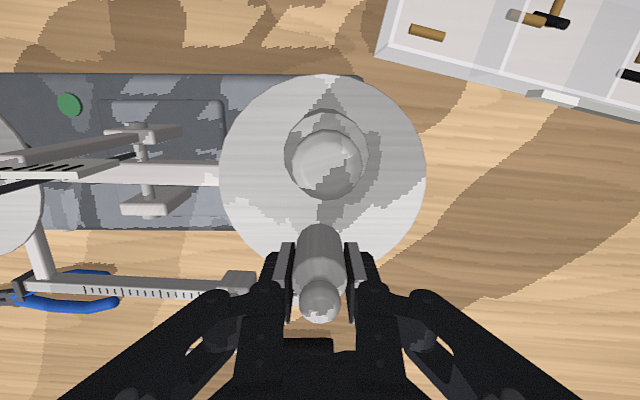

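The 500 g weight stands upright on the pan, clear of the 200 g weight in hand. Lowering and riding the pan down.

Call:
step_arm --commands '[15,0,0,-0.013,0,0,0,15,0,0,-0.022,0,0,0,15,0,0,-0.03,0,0,0,15,0,0,-0.037,0,0,0,15,0,0,-0.044,0,0,0,15,0,0,-0.051,0,0,0,15,0,0,-0.057,0,0,0,15,0,0,-0.062,0,0,0,15,0,0,-0.067,0,0,0,15,0,0,-0.067,0,0,0]'

```text
clock: 27.35
position: [0.5619, -0.2921, 0.1158]
ee_rot: [0.999, 0.05, -0.0, -0.0]
ft_force: [-0.5, -0.3, -0.3]
grip_width: 0.302
grasp_force: 30.3
```

```bash
python3 - <<'E'
from h import *
o=save("wrist","pics/w11.png"); print(o["position"],o["ft_force"],o["clock"],o["grip_width"],o["grasp_force"])
save("side","pics/s11.png")
g=lambda f:cv2.cvtColor(cv2.imread(f"pics/{f}.png"),cv2.COLOR_BGR2GRAY)
t=g("s6")[162:192,326:350]
for f in("s6","s8","s10","s11"):
    r=cv2.matchTemplate(g(f)[140:210,310:365],t,cv2.TM_CCOEFF_NORMED); _,m,_,p=cv2.minMaxLoc(r); x,y=p
    c=r[y-1:y+2,x]; print(f,m,p, y+140-162+(c[0]-c[2])/(2*(c[0]-2*c[1]+c[2])) if len(c)==3 else y)
E
```

```text
[ 0.5619 -0.2921  0.1158] [-0.4819 -0.2976 -0.3086] 27.35 0.3021797713272905 30.274287122301757
s6 1.0 (16, 22) 0.0016159118
s8 0.9911856651306152 (16, 21) -1.020713
s10 0.9880445003509521 (16, 21) -1.0204356
s11 0.9556059241294861 (16, 15) -7.480176
```

The left pan has risen 7.5 px from its low stop. Tracking at the earlier poise put the beam about 37 g left-heavy, so the poise must go about 106 mm left. Releasing and moving over the tab.

Call:
step_arm --commands '[30,0,0,-0.001,0,0,0,50,0,0,-0.001,0,0,0,50,0,0,-0.001,0,0,0,50,0,0,0.04,0,0,0,50,0,0,0.12,0,0,0,50,0,0,0.2,0,0,0,50,-0.05,0.04,0.208,0,0,0,50,-0.1,0.08,0.208,0,0,0,50,-0.13,0.103,0.208,0,0,0,50,-0.13,0.103,0.208,0,0,0]' --squeeze 20

```text
clock: 28.7
position: [0.4834, -0.2299, 0.2415]
ee_rot: [0.999, 0.05, -0.0, 0.001]
ft_force: [0.1, 0.7, 0.3]
grip_width: 0.587
grasp_force: 0.0
```

```bash
cat >> h.py <<'E'
def beam(f):
    save("side",f"pics/{f}.png"); g=lambda f:cv2.cvtColor(cv2.imread(f"pics/{f}.png"),cv2.COLOR_BGR2GRAY)
    t=g("s6")[162:192,326:350]; r=cv2.matchTemplate(g(f)[140:210,310:365],t,cv2.TM_CCOEFF_NORMED); _,m,_,(x,y)=cv2.minMaxLoc(r)
    c=r[y-1:y+2,x]; return round(m,3),round(float(y-22+(c[0]-c[2])/(2*(c[0]-2*c[1]+c[2]))),2)
E
python3 - <<'E'
from h import *
o=save("wrist","pics/w12.png"); print(o["position"],o["ft_force"],o["clock"],beam("s12"))
Q=np.load("pics/w12.png.npy"); print(proj(Q,np.array([.483,-.23,.134])))
g=cv2.cvtColor(cv2.imread("pics/w12.png"),cv2.COLOR_BGR2HSV)
# pale low-saturation pixels around the tab: print column extents per row
for r in range(150,236,6):
    m=np.flatnonzero((g[r,220:420,1]<45)&(g[r,220:420,2]>110))+220; print(r,m.min() if len(m) else None,m.max() if len(m) else None,len(m))
E
```

```text
[ 0.4834 -0.2299  0.2415] [0.0741 0.6652 0.2659] 28.7 (0.978, -7.92)
[320.0862 196.8279]
150 356 366 11
156 356 366 11
162 354 365 12
168 307 365 21
174 307 380 53
180 220 378 141
186 220 332 33
192 309 332 24
198 317 332 16
204 None None 0
210 None None 0
216 None None 0
222 None None 0
228 None None 0
234 None None 0
```

Right-low stop is confirmed (−7.92 px equals the full travel), so the scale is calibrated; the tab at column ~322 is between the fingers. Descending and pushing left.

Call:
step_arm --commands '[50,0,0,-0.05,0,0,0,50,0,0,-0.11,0,0,0,50,0,0,-0.16,0,0,0,50,0,0,-0.19,0,0,0,50,0,0,-0.202,0,0,0,20,0,0,-0.202,0,0,0,20,0,0,-0.202,0,0,0,20,0,0,-0.202,0,0,0,20,-0.001,0.01,-0.202,0,0,0,20,-0.003,0.03,-0.202,0,0,0]'

```text
clock: 30.05
position: [0.4823, -0.2122, 0.12]
ee_rot: [0.999, 0.049, 0.0, 0.0]
ft_force: [0.3, -1.7, 0.9]
grip_width: 0.231
grasp_force: 0.6
```

Call:
step_arm --commands '[20,-0.003,0.025,0,0,0,0,20,-0.005,0.05,0,0,0,0,20,-0.008,0.075,0,0,0,0,20,-0.01,0.1,0,0,0,0,20,-0.013,0.12,0,0,0,0,20,-0.015,0.135,0,0,0,0,20,-0.016,0.145,0.002,0,0,0,20,-0.016,0.151,0.002,0,0,0,20,-0.016,0.153,0.004,0,0,0,20,-0.016,0.153,0.004,0,0,0]'

```text
clock: 31.3
position: [0.4728, -0.1206, 0.1222]
ee_rot: [0.999, 0.049, 0.0, -0.0]
ft_force: [0.6, -0.6, -0.2]
grip_width: 0.235
grasp_force: 0.0
```

```bash
python3 - <<'E'
from h import *
o=get_obs(); print(o["position"],o["ft_force"],o["clock"],o["grip_width"]*85.4,beam("s13"),beam("s14"))
E
```

```text
[ 0.4728 -0.1206  0.1222] [ 0.6122 -0.5893 -0.1887] 31.3 20.03331888951116 (0.954, -3.37) (0.954, -3.38)
```

Call:
step_arm --commands '[40,0,-0.004,0,0,0,0,40,0,-0.005,0,0,0,0,40,0,-0.005,0,0,0,0,40,0,-0.005,0.04,0,0,0,40,0,-0.005,0.1,0,0,0,40,0,-0.005,0.15,0,0,0,40,0,-0.005,0.15,0,0,0,40,0,-0.005,0.15,0,0,0,40,0,-0.005,0.15,0,0,0,40,0,-0.005,0.15,0,0,0]'

```text
clock: 32.65
position: [0.4724, -0.1235, 0.2115]
ee_rot: [0.999, 0.05, -0.0, -0.0]
ft_force: [-0.3, -0.6, -0.3]
grip_width: 0.471
grasp_force: 0.0
```

Call:
step_arm --commands '[40,0,0,0,0,0,0,40,0,0,0,0,0,0,40,0,0,0,0,0,0,40,0,0,0,0,0,0,40,0,0,0,0,0,0,40,0,0,0,0,0,0,40,0,0,0,0,0,0,40,0,0,0,0,0,0,40,0,0,0,0,0,0,40,0,0,0,0,0,0]'

```text
clock: 33.9
position: [0.4727, -0.1236, 0.2121]
ee_rot: [0.999, 0.049, 0.0, 0.0]
ft_force: [-0.4, -0.1, -0.4]
grip_width: 0.465
grasp_force: 0.0
```

```bash
python3 - <<'E'
from h import *
o=save("wrist","pics/w15.png"); print(o["position"],o["clock"],beam("s15"),beam("s16"))
# second estimate: phase correlation of the lid region against both stops
g=lambda f:cv2.cvtColor(cv2.imread(f"pics/{f}.png"),cv2.COLOR_BGR2GRAY).astype(np.float32)[150:205,324:350]
h=cv2.createHanningWindow((26,55),cv2.CV_32F)
for a in("s6","s12"): print(a,cv2.phaseCorrelate(g(a),g("s16"),h))
E
```

```text
[ 0.4727 -0.1236  0.2121] 33.9 (0.969, -3.88) (0.969, -3.88)
s6 ((0.3932658617410034, -3.6771326145011898), 0.9436973130261457)
s12 ((0.3499191368611747, 4.096014575447697), 0.9399415183950354)
```

```bash
python3 - <<'E'
from h import *
S=P("side"); k=np.array([.620,-.286,.097+.06]); print(proj(S,k)-proj(S,k+[0,0,.013]))
x,y=proj(S,k).astype(int)
g=lambda f:cv2.cvtColor(cv2.imread(f"pics/{f}.png"),cv2.COLOR_BGR2GRAY)
t=g("s12")[y-14:y+14,x-9:x+9]
for f in("s12","s16"):
    r=cv2.matchTemplate(g(f)[y-28:y+28,x-15:x+15],t,cv2.TM_CCOEFF_NORMED); _,m,_,(u,v)=cv2.minMaxLoc(r); c=r[v-1:v+2,u]
    print(f,m,u-6,v-14+(c[0]-c[2])/(2*(c[0]-2*c[1]+c[2])))
E
```

```text
[-0.2117  3.5511]
s12 1.0 0 -0.01390067Traceback (most recent call last):
  File "<stdin>", line 8, in <module>
IndexError: index 0 is out of bounds for axis 0 with size 0
```

```bash
python3 - <<'E'
from h import *
S=P("side"); x,y=proj(S,np.array([.620,-.286,.157])).astype(int); print(x,y,proj(S,np.array([.4727,-.1236,.2121])))
g=lambda f:cv2.cvtColor(cv2.imread(f"pics/{f}.png"),cv2.COLOR_BGR2GRAY)
a=g("s12")
for (y0,y1,dx) in((y-14,y+14,9),(y,y+22,9),(y+5,y+30,14)):
    t=a[y0:y1,x-dx:x+dx]
    for f in("s13","s15","s16"):
        r=cv2.matchTemplate(g(f)[y0-8:y1+2,x-dx-2:x+dx+2],t,cv2.TM_CCOEFF_NORMED); print(f,np.round(r.max(1),2), "dy -8..+2")
E
```

```text
374 146 [380.4    157.0511]
s13 [0.47 0.45 0.43 0.41 0.4  0.4  0.39 0.39 0.38 0.36 0.34] dy -8..+2
s15 [0.35 0.35 0.34 0.32 0.3  0.28 0.27 0.27 0.29 0.3  0.3 ] dy -8..+2
s16 [0.35 0.35 0.34 0.32 0.3  0.28 0.27 0.27 0.28 0.29 0.29] dy -8..+2
s13 [0.44 0.46 0.49 0.5  0.51 0.51 0.5  0.5  0.51 0.51 0.5 ] dy -8..+2
s15 [0.4  0.43 0.46 0.49 0.52 0.54 0.55 0.56 0.57 0.59 0.59] dy -8..+2
s16 [0.4  0.43 0.46 0.49 0.52 0.54 0.55 0.55 0.57 0.59 0.59] dy -8..+2
s13 [0.49 0.49 0.49 0.49 0.5  0.49 0.46 0.45 0.45 0.45 0.43] dy -8..+2
s15 [0.37 0.38 0.38 0.4  0.43 0.45 0.45 0.45 0.45 0.45 0.43] dy -8..+2
s16 [0.37 0.38 0.38 0.39 0.43 0.45 0.45 0.45 0.45 0.44 0.42] dy -8..+2
```

The gripper hides the knob from the side camera. I'll raise the arm clear and check again.

Call:
step_arm --commands '[40,0,0,0.08,0,0,0,40,0,0,0.17,0,0,0,40,0,0.05,0.25,0,0,0,40,0,0.14,0.28,0,0,0,40,0,0.24,0.28,0,0,0,40,0,0.34,0.28,0,0,0,40,0,0.44,0.28,0,0,0,40,0,0.5,0.28,0,0,0,40,0,0.5,0.28,0,0,0,40,0,0.5,0.28,0,0,0]'

```text
clock: 35.3
position: [0.4729, 0.1758, 0.38]
ee_rot: [0.999, 0.049, -0.0, 0.0]
ft_force: [0.1, -0.3, 0.2]
grip_width: 0.468
grasp_force: 0.0
```

```bash
python3 - <<'E'
from h import *
print(get_obs()["position"],beam("s17"))
x,y=374,146
g=lambda f:cv2.cvtColor(cv2.imread(f"pics/{f}.png"),cv2.COLOR_BGR2GRAY)
t=g("s12")[y-14:y+14,x-9:x+9]
for f in("s12","s17"):
    r=cv2.matchTemplate(g(f)[y-24:y+18,x-12:x+12],t,cv2.TM_CCOEFF_NORMED); _,m,_,(u,v)=cv2.minMaxLoc(r); c=r[v-1:v+2,u]
    print(f,m,u-3,v-10+((c[0]-c[2])/(2*(c[0]-2*c[1]+c[2])) if len(c)==3 else 0))
E
```

```text
[0.4729 0.1758 0.38  ] (0.954, -3.94)
s12 1.0 0 -0.013907546
s17 0.9072640538215637 0 -3.7703013
```

Both sides agree that the beam is level (within about 0.006 rad) and at rest.

```bash
python3 -c "
from workcell import *
print(hand_in())"
```

```text
the job is handed in; nothing more can be done
None
```

The job is handed in at about 35 s of the 72 s allowed: the tub (about 0.735 kg) is on the left pan and the 500 g and 200 g weights are on the right pan. The poise was slid left to about 0.02 m, and the balance measured level to within about 0.006 rad; the hand-in returned no verdict.

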